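# Find the rattling lock case and hold it out

### The job

One of the three sealed yellow cases has a loose lock core in it: working from the robot's left to its right, lift each case in turn, give it a brisk shake and set it back upright where it stood, to find out which one rattles. Then hold that one out level, a hand's breadth (about 10 cm) above the middle of the blue tray, and finish while still holding it there, with the two quiet cases back in their places (the last one shaken may go straight to the tray if it is the one). Leave everything else on the bench where it is.

Things in the scene. Friction and masses are not known exactly. Their poses are not given: they have to be found in the camera images.
- case_left: Leftmost (+y) of three identical sealed cases: hard yellow plastic box 96 (x) x 50 (y) x 42 (z) mm, black seam, grey inlay on top, red latches 3 mm proud on the two short ends. Origin: centre of the underside; x along its length, z up. Stands flat on the bench, x within 0.6 rad of straight ahead of the robot. 0.1 to 0.45 kg, before the core; cannot be opened.
- case_middle: Middle one of the three, same box and axes as case_left. Any one of the three holds a loose smooth brass lock core (30 mm across, 25 high, 0.15 kg) that slides up to 27 mm either way from the middle along the case's x (4 mm along y). It slides once the case tips lengthwise over 0.25 rad and stays at that end when level again. In the other two nothing is loose.
- case_right: Rightmost (-y) of the three, same box and axes as case_left. A brisk shake of a case means: its underside over 30 mm above the bench and the case moving faster than 0.2 m/s or turning faster than 1 rad/s for a moment (0.05 s). The core slips at an acceleration over 2 m/s2 (friction 0.15) and then knocks on the end walls, felt as force and a shift of the load of about 0.04 N m either way at the grip.
- tray: Shallow open blue handover tray fixed to the bench on the far side of the cases, 130 (x) x 180 (y) x 22 (z) mm, walls 4 mm. Origin: centre of its underside on the bench. Only to be held over, nothing goes in it.
- wrench: Bystander, to be left alone: steel wrench lying flat. Origin: underside (middle of the tool).
- screwdriver: Bystander, to be left alone: screwdriver lying flat. Origin: underside (middle of the tool).
- oil: Bystander, to be left alone: green oil bottle, 52 mm across, 130 mm tall (besides the bystanders listed, a brass padlock 67 mm tall and a white bin 40 mm tall stand close to the robot, within 0.37 m of its axis). Origin: underside, centre.
- bracket: Bystander, to be left alone: yellow steel angle bracket, 140 x 50 x 44 mm. Origin: underside, centre.
- spool: Bystander, to be left alone: dark steel turned bollard, 44 mm across, 38 mm tall. Origin: underside, centre.
Not all that is in view belongs to the job. What is shaped like the case_left but orange or purple is not meant.

How it is judged (in metres and radians):
On the way, in this order (a step that is already met when the one before it is completed fails the run):
1. the left case is lifted clear of the bench and shaken briskly (30 mm up, over 0.2 m/s or 1 rad/s) (height (world z) of case_left above 0.03 m and (linear speed of case_left above 0.2 m/s or angular speed of case_left above 1 rad/s)), for 0.04 s.
2. the middle case is lifted clear of the bench and shaken briskly (30 mm up, over 0.2 m/s or 1 rad/s) (height (world z) of case_middle above 0.03 m and (linear speed of case_middle above 0.2 m/s or angular speed of case_middle above 1 rad/s)), for 0.04 s.
3. the right case is lifted clear of the bench and shaken briskly (30 mm up, over 0.2 m/s or 1 rad/s) (height (world z) of case_right above 0.03 m and (linear speed of case_right above 0.2 m/s or angular speed of case_right above 1 rad/s)), for 0.04 s.
At the end, for the whole second after the job is handed in: The case with the loose core is held still in the fingers, level within 0.2 rad, its underside 50 to 200 mm above the bench and its middle within 50 mm (horizontally) of the tray's middle; the other two cases stand upright, released, on the bench within 50 mm of where they stood at the start (((distance between core_c0 and case_left below 0.05 m and height (world z) of case_left between 0.05 and 0.2 m and horizontal distance between case_left and tray below 0.05 m and angle between case_left's own z axis and vertical below 0.2 rad and linear speed of case_left below 0.03 m/s and contact force between case_left and the fingers above 3 N and height (world z) of each of case_middle, case_right below 0.006 m and angle between each of case_middle, case_right's own z axis and vertical below 0.1 rad and distance of each of case_middle, case_right from where it was at the start of the episode below 0.05 m and linear speed of each of case_middle, case_right below 0.02 m/s and contact force between each of case_middle, case_right and the arm below 0.3 N and contact force between each of case_middle, case_right and the fingers below 0.3 N) or (distance between core_c0 and case_middle below 0.05 m and height (world z) of case_middle between 0.05 and 0.2 m and horizontal distance between case_middle and tray below 0.05 m and angle between case_middle's own z axis and vertical below 0.2 rad and linear speed of case_middle below 0.03 m/s and contact force between case_middle and the fingers above 3 N and height (world z) of each of case_left, case_right below 0.006 m and angle between each of case_left, case_right's own z axis and vertical below 0.1 rad and distance of each of case_left, case_right from where it was at the start of the episode below 0.05 m and linear speed of each of case_left, case_right below 0.02 m/s and contact force between each of case_left, case_right and the arm below 0.3 N and contact force between each of case_left, case_right and the fingers below 0.3 N) or (distance between core_c0 and case_right below 0.05 m and height (world z) of case_right between 0.05 and 0.2 m and horizontal distance between case_right and tray below 0.05 m and angle between case_right's own z axis and vertical below 0.2 rad and linear speed of case_right below 0.03 m/s and contact force between case_right and the fingers above 3 N and height (world z) of each of case_left, case_middle below 0.006 m and angle between each of case_left, case_middle's own z axis and vertical below 0.1 rad and distance of each of case_left, case_middle from where it was at the start of the episode below 0.05 m and linear speed of each of case_left, case_middle below 0.02 m/s and contact force between each of case_left, case_middle and the arm below 0.3 N and contact force between each of case_left, case_middle and the fingers below 0.3 N))); the arm keeps its last pose, push and grip.
It fails at once if a bystander (padlock, wrench, screwdriver, bottle, bracket, white bin or spool) is moved more than 40 mm (distance of any of padlock_c0, wrench, screwdriver, oil, bracket, screwbin_c0, spool from where it was at the start of the episode above 0.04 m).
It also fails if it takes over 72 s, if anything falls off the work surface, if the arm or the gripper's body presses on something with over 40 N, if the wrist force passes 120 N, or if a joint passes its speed limit or range.

### The arm

A 6-joint arm with a two-finger parallel gripper is mounted at the origin on the work surface. World frame = base frame: x ahead of the robot, y to its left, z up, the work surface at z = 0. Lengths are in mm, angles in rad, forces in N, time in s.
With the tool pointing down it reaches from about 275 to 725 mm from the base axis. Payload 5.6 kg.
Tool frame: the origin (TCP) lies midway between the tips of the shut fingers; the grasp point (between the pads) lies 19 mm behind it (bot.pinch_z is the distance from the TCP to the grasp point, in mm); z points along the fingers, y is the line along which they close (so a half turn about z gives the same grasp; the last joint's range is limited). The gripper opens to 85 mm and grips with 20 to 120 N. Pads are 22 mm wide; open, the fingers measure 114 mm over their backs; the gripper's body (76 mm by 85 mm) begins 54 mm behind the grasp point. The pads swing forward as they close: fully open they stand 13 mm farther back than shut.
Start: joints at [1.423, 0.255, 0.108, 0, -1.424, -0.285], TCP at [230.651, 499.293, 231.283] pointing down, gripper open.
Joint ranges: [-2.95, 2.95], [-1.21, 1.97], [-1.09, 1.5], [-2.87, 1.71], [-2.94, -0.07], [-3.05, 3.05]. Speed limits (rad/s): [2.57, 2.57, 3.14, 3.14, 3.14, 3.14].

### API

Orientations are given as a rotation vector (axis times angle).
In Python, from bench import bot gives the robot as it stands. The module is installed in compiled form; this text tells all that it offers.
- The arm moves only by the tool move_arm, never from a script. Its argument "motion" is a list of rows, each an object with "xyz": the shift along the world's x, y, z each as a share of 0.25 m, from -1 to 1, a list of three; "spin": the turn about the world's z as a share of 0.5 rad, from -1 to 1; "fingers": the closure, from -1 (fully open) to 1 (shut), so that 0 is half open. A call has 1 to 8 rows; each row is the pose to reach, as a shift and turn from the pose commanded when the call began; what a row does not reach only later rows make up. A row lasts 1/10 s, in which the tool goes at most 50 mm and 8.59 degrees, less where a joint would pass 70% of its speed; a pose out of reach is approached as far as the arm can. A call with a number of a shift or a turn outside -1 to 1 is refused whole. A call with a gripper value outside its range is refused whole. The fingers move at their own pace and stop on an object; "newtons" is the grip in N (left out, the last holds). Time passes only in rows, so rows that repeat a pose let the fingers close. It gives the time, the measured TCP pose, the force, the opening and the grip force at its end, in the units of the state.
- bot.observe(): the state, without advancing time (a new reading comes with each control period).
- bot.get_image(name): name is "side" or "top" or "wrist"; returns a dict with "frame" (420x560x3 uint8, red, green, blue), "z_map" (420x560 float32, mm along the optical axis (not along the pixel's ray), 0 where there is no reading), "camera_matrix" (3x3 intrinsics, pixels), "cam_to_world" (4x4, takes a point from camera to world coordinates). Camera axes: x right, y down, z forward; pixel columns grow to the right and rows downward; lengths in mm; the calibration is good to about 2 mm. The wrist camera is an equidistant fisheye: a pixel r from the principal point sees the ray r / f radians off the axis. A picture is of the moment at which its call begins.
- bot.sign_off(): hands the job in; it is judged then, once.
The state is a dict: "time": time; "joint_pos": joint angles; "qd": joint speeds; "joint_torque": joint torques, N m; "ee_pos": TCP position; "ee_rot": TCP orientation; "wrist_force": force on the tool from outside, world axes, zero at the start; "moment": the same for the moment, N m; "width": opening from 0.0 (shut) to 1.0 (fully open); "gripper_force": force on a finger pad.
Only numpy, scipy, OpenCV 4.12 (cv2) and the standard library are available. Lean on these libraries where they do the work, as an engineer would, in place of code of your own. Each camera call takes 0.05 s, during which the arm holds its last target. There are 200 camera calls.

## Working session

There is one attempt and no reset: what is moved stays moved. The work goes in short steps, Python scripts to look and compute and a tool call to move; the robot and the scene stay as the last step left them, time stands still between calls to the robot, and variables do not carry over. Pictures are saved under pics/ and viewed, at most 10 in all, crops included, and the job is handed in when it is done.

Besides the shell and the picture viewer there is one more tool, called after "Request:" by a JSON object that holds its "op" and its "data", one argument or row to a line. move_arm: Moves the arm, as the interface text tells. Shift numbers are shares of 0.25 m and turn numbers shares of 0.5 rad, none past 1 either way. Its arguments: {"type":"object","properties":{"motion":{"type":"array"},"newtons":{"type":"number"}},"required":["motion"]}

```bash
mkdir -p pics; cat > h.py <<'E'
import numpy as np,cv2
from bench import bot
def snap(n,f):
    im=bot.get_image(n); cv2.imwrite(f'pics/{f}.png',im['frame'][:,:,::-1]); np.savez(f'pics/{f}.npz',**im); return im
def cloud(im):
    K=im['camera_matrix'];T=im['cam_to_world'];z=im['z_map']
    v,u=np.mgrid[:z.shape[0],:z.shape[1]]
    P=np.stack([(u-K[0,2])/K[0,0]*z,(v-K[1,2])/K[1,1]*z,z,np.ones_like(z)],-1)@T.T
    return P[...,:3]
E
python3 - <<'E'
from h import *
a=snap('top','top0');b=snap('side','side0')
print(bot.observe()); print(a['cam_to_world'],b['cam_to_world'],a['camera_matrix'])
cv2.imwrite('pics/both.png',cv2.resize(np.vstack([a['frame'],b['frame']])[:,:,::-1],(400,600)))
hsv=cv2.cvtColor(a['frame'],cv2.COLOR_RGB2HSV);P=cloud(a)
for nm,lo,hi in [('yel',(20,110,90),(34,255,255)),('blue',(100,120,50),(128,255,255))]:
    m=cv2.inRange(hsv,lo,hi)
    n,l,s,c=cv2.connectedComponentsWithStats(m)
    for i in range(1,n):
        if s[i,4]>80:
            q=P[(l==i)&(a['z_map']>0)]
            print(nm,s[i],c[i].round(),np.median(q,0).round(),np.percentile(q,95,0).round(),np.percentile(q,5,0).round())
E
```

```text
{'time': 0.1, 'joint_pos': array([ 1.42261527e+00,  2.55713322e-01,  1.07149911e-01, -3.63650830e-04,
       -1.42389363e+00, -2.84600498e-01]), 'qd': array([ 0.00068   , -0.00225775,  0.00158493,  0.00161421,  0.00149978,
       -0.00014608]), 'joint_torque': array([-1.90111779e-03, -3.87606239e+01,  2.38472021e+01,  5.37789255e+00,
       -3.80830941e-03,  6.28558240e-06]), 'ee_pos': array([230.4557928 , 498.92221033, 230.48803049]), 'ee_rot': array([ 3.06666651e+00, -6.74239791e-01, -3.85682414e-04]), 'wrist_force': array([ 0.36085888, -0.59738167, -0.97314097]), 'moment': array([-0.02519385, -0.03909885, -0.02009545]), 'gripper_force': 0.0, 'width': 1.000375488442053}
[[ 3.20286009e-03 -9.84832107e-01  1.73480437e-01  2.63653452e+02]
 [-9.99820715e-01 -6.39131187e-03 -1.78238153e-02 -2.13496439e+00]
 [ 1.86622332e-02 -1.73392248e-01 -9.84676012e-01  1.22448808e+03]
 [ 0.00000000e+00  0.00000000e+00  0.00000000e+00  1.00000000e+00]] [[ 8.29763206e-01 -3.87786810e-01  4.01390598e-01  1.17627392e+02]
 [-5.58102791e-01 -5.71645811e-01  6.01450199e-01 -5.70360401e+02]
 [-3.78120015e-0
[... 589 characters left out ...]
72.   45.] [ 489. -479.    1.]
yel [256 196  27  37 363] [269. 214.] [475.   4.  42.] [519.  34.  46.] [431. -24.  36.]
yel [188 211  29  38 392] [202. 230.] [428. 187.  42.] [472. 222.  46.] [386. 158.  30.]
yel [324 211  32  37 368] [339. 229.] [ 432. -191.   42.] [ 475. -157.   46.] [ 391. -229.   38.]
blue [ 128   27   50   70 2100] [152.  62.] [924. 355.  47.] [1016.  406.   81.] [838. 290.   4.]
blue [ 266  137   67   50 2694] [299. 162.] [636. -82.   5.] [696.  -1.  22.] [ 575. -162.    0.]
blue [470 376  49  44 785] [491. 396.] [  -7. -586.   21.] [  26. -547.   26.] [ -61. -647.   17.]
blue [497 397  32  23 403] [513. 410.] [ -28. -609.   91.] [  -6. -576.   95.] [ -47. -640.   87.]
```

View pics/top0.png

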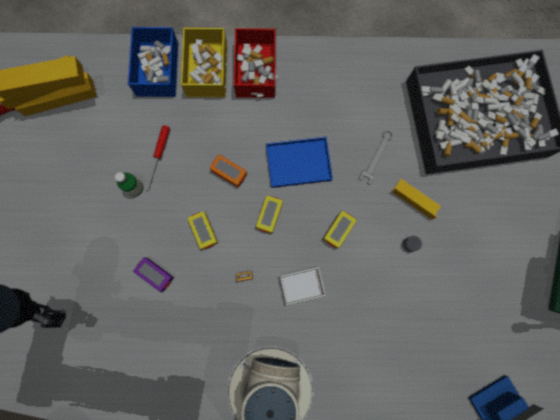

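View pics/side0.png

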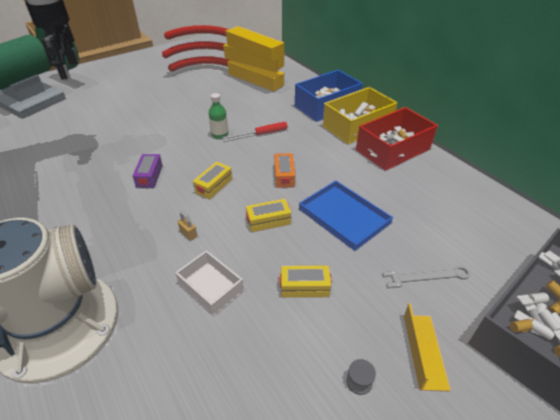

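Top view: the yellow cases are at pixels (203,230), (269,214) and (340,229). Lookalikes are the orange box (228,170), the purple box (153,274), the yellow bracket (417,197) and the distant yellow bin and object at (203,59) and (38,73). I'm choosing the three yellow boxes with grey inlays. The blue tray is at (299,162).

```bash
python3 - <<'E'
from h import *
a=np.load('pics/top0.npz');b=np.load('pics/side0.npz')
f=a['frame'];cv2.imwrite('pics/crop.png',cv2.resize(f[130:300,120:370][:,:,::-1],None,fx=3,fy=3,interpolation=cv2.INTER_CUBIC))
def ray(im,uv,h):
    K=im['camera_matrix'];T=im['cam_to_world'];d=(T[:3,:3]@np.linalg.inv(K)@np.c_[uv,np.ones(len(uv))].T).T
    o=T[:3,3];return o+d*((h-o[2])/d[:,2])[:,None]
for nm,im,tops in [('top',a,[(203,230),(269,214),(340,229)]),('side',b,[(213,178),(268,213),(306,278)])]:
    hsv=cv2.cvtColor(im['frame'],cv2.COLOR_RGB2HSV);P=cloud(im)
    for c in tops:
        x,y=c;w=np.zeros(hsv.shape[:2],bool);w[y-28:y+28,x-32:x+32]=1
        m=w&(P[...,2]>36)&(P[...,2]<60)&(im['z_map']>0)
        n,l,s,_=cv2.connectedComponentsWithStats(m.astype(np.uint8))
        i=1+np.argmax(s[1:,4]);v,u=np.nonzero(l==i)
        X=ray(im,np.c_[u,v].astype(float),42)[:,:2]
        r=cv2.minAreaRect(X.astype(np.float32));bx=cv2.boxPoints(r)
        e=[bx[1]-bx[0],bx[2]-bx[1]];e=max(e,key=np.linalg.norm);e=e*np.sign(e[0])
        print(nm,c,np.round(r[0]),np.round(r[1]),'yaw',np.arctan2(e[1],e[0]).round(3),X.mean(0).round())
im=a;hsv=cv2.cvtColor(im['frame'],cv2.COLOR_RGB2HSV);m=cv2.inRange(hsv,(100,120,50),(128,255,255));m[:,:250]=0;m[220:]=0
v,u=np.nonzero(m);X=ray(im,np.c_[u,v].astype(float),20)[:,:2];print('tray',cv2.minAreaRect(X.astype(np.float32)))
from scipy.spatial.transform import Rotation as R
o=bot.observe();print(R.from_rotvec(o['ee_rot']).as_matrix().round(3))
E
```

```text
top (203, 230) [429. 190.] [99. 50.] yaw 0.424 [429. 191.]
top (269, 214) [475.   6.] [50. 99.] yaw -0.313 [475.   5.]
top (340, 229) [ 433. -193.] [ 50. 100.] yaw -0.578 [ 433. -193.]
side (213, 178) [428. 185.] [99. 55.] yaw 0.426 [427. 185.]
side (268, 213) [474.   0.] [54. 96.] yaw -0.306 [474.   1.]
side (306, 278) [ 433. -196.] [53. 95.] yaw -0.595 [ 432. -197.]
tray ((633.13427734375, -81.20433044433594), (132.30291748046875, 180.11611938476562), 7.495035648345947)
[[ 0.908 -0.419 -0.001]
 [-0.419 -0.908 -0.002]
 [ 0.     0.002 -1.   ]]
```

View pics/crop.png

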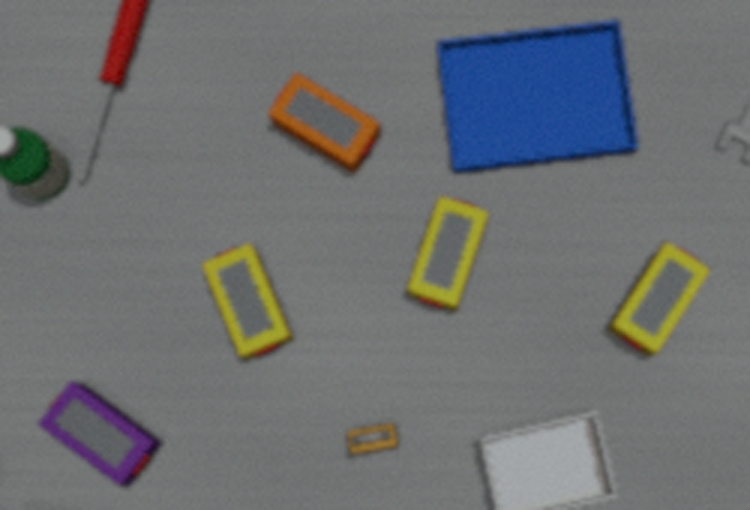

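The crop shows three yellow cases with grey inlays and red end latches. The left one is at about (429,188) with yaw 0.42, the middle at (475,3) with yaw −0.31, and the right at (433,−195) with yaw −0.585. Orange and purple are decoys. Next I go above the left case.

Request:
{"op": "move_arm", "data": {
  "motion": [
    {"xyz": [0.79, -1, -0.2], "spin": 1, "fingers": -1},
    {"xyz": [0.79, -1, -0.2], "spin": 1, "fingers": -1},
    {"xyz": [0.79, -1, -0.2], "spin": 1, "fingers": -1},
    {"xyz": [0.79, -1, -0.2], "spin": 1, "fingers": -1},
    {"xyz": [0.79, -1, -0.2], "spin": 1, "fingers": -1},
    {"xyz": [0.79, -1, -0.2], "spin": 1, "fingers": -1},
    {"xyz": [0.79, -1, -0.2], "spin": 1, "fingers": -1},
    {"xyz": [0.79, -1, -0.2], "spin": 1, "fingers": -1}
  ],
  "newtons": 60
}}

```text
time: 0.9
ee_pos: [429.1, 246.2, 180.1]
ee_rot: [3.138, 0.099, -0.003]
wrist_force: [-0.4, 0.2, -0.1]
width: 0.992
gripper_force: 0.0
```

Request:
{"op": "move_arm", "data": {
  "motion": [
    {"xyz": [0, -0.24, -0.2], "spin": 0.71, "fingers": -1},
    {"xyz": [0, -0.24, -0.2], "spin": 0.71, "fingers": -1},
    {"xyz": [0, -0.24, -0.2], "spin": 0.71, "fingers": -1},
    {"xyz": [0, -0.24, -0.2], "spin": 0.71, "fingers": -1}
  ]
}}

```text
time: 1.3
ee_pos: [427.7, 188.9, 130.8]
ee_rot: [3.071, 0.658, -0.002]
wrist_force: [0.1, 0.0, -0.0]
width: 1.002
gripper_force: 0.0
```

```bash
cat >> h.py <<'E'
from scipy.spatial.transform import Rotation as R
def st():
    o=bot.observe();M=R.from_rotvec(o['ee_rot']).as_matrix()
    print('t',o['time'],'p',o['ee_pos'].round(1),'yaw',np.arctan2(M[1,0],M[0,0]).round(3),'F',o['wrist_force'].round(2),'Mtool',(M.T@o['moment']).round(3),'w',o['width'].round(3),'g',round(float(o['gripper_force']),1));return o,M
def wrist(f,yel=True):
    """yellow case rectangle from the wrist fisheye, cast onto z=42"""
    im=snap('wrist',f);K=im['camera_matrix'];T=im['cam_to_world']
    m=cv2.inRange(cv2.cvtColor(im['frame'],cv2.COLOR_RGB2HSV),(20,110,60),(34,255,255))
    n,l,s,c=cv2.connectedComponentsWithStats(m)
    for i in range(1,n):
        if s[i,4]<400: continue
        v,u=np.nonzero(l==i);x=(u-K[0,2])/K[0,0];y=(v-K[1,2])/K[1,1];r=np.hypot(x,y)+1e-9
        d=np.stack([x/r*np.sin(r),y/r*np.sin(r),np.cos(r)],-1)@T[:3,:3].T
        t=(42-T[2,3])/d[:,2];X=(T[:3,3]+d*t[:,None])[:,:2]
        z=im['z_map'][v,u];H=T[2,3]+d[:,2]*z/np.cos(r)
        X=X[(H>36)&(H<50)]
        if len(X)<100: continue
        q=cv2.minAreaRect(X.astype(np.float32));b=cv2.boxPoints(q)
        e=max([b[1]-b[0],b[2]-b[1]],key=np.linalg.norm);e=e*np.sign(e[0])
        print('case',c[i].round(),np.round(q[0]),np.round(q[1]),'yaw',np.arctan2(e[1],e[0]).round(3))
E
python3 -c "
from h import *
st();wrist('w1')"
```

```text
Traceback (most recent call last):
  File "h.py", line 13, in st
    print('t',o['time'],'p',o['ee_pos'].round(1),'yaw',np.arctan2(M[1,0],M[0,0]).round(3),'F',o['wrist_force'].round(2),'Mtool',(M.T@o['moment']).round(3),'w',o['width'].round(3),'g',round(float(o['gripper_force']),1));return o,M
                                                                                                                                                               ^^^^^^^^^^^^^^^^
AttributeError: 'float' object has no attribute 'round'
```

```bash
sed -i "s/o\['width'\].round(3)/round(float(o['width']),3)/" h.py
python3 -c "
from h import *
st();wrist('w1')"
```

```text
t 1.3 p [427.7 188.9 130.8] yaw 0.422 F [ 0.09  0.04 -0.02] Mtool [ 0.068  0.029 -0.022] w 1.002 g 0.0
case [278. 203.] [432. 192.] [94. 49.] yaw 0.42
case [475. 236.] [478.   9.] [52. 94.] yaw -0.317
case [544. 333.] [ 415. -174.] [55. 48.] yaw 0.985
```

View pics/w1.png

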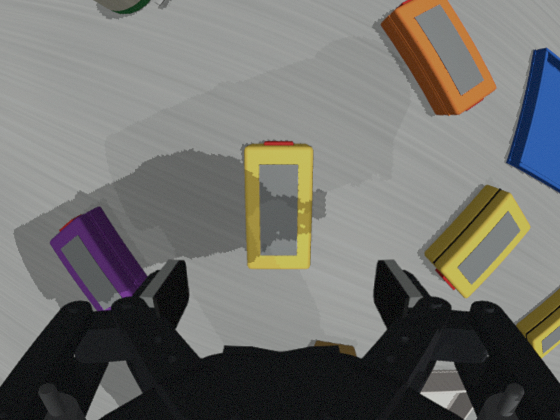

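The wrist view shows the left case at (278,203), aligned and centred between the fingers. The measured pose agrees to about 3 mm, so I descend, grip and lift.

Request:
{"op": "move_arm", "data": {
  "motion": [
    {"xyz": [0.01, 0, -0.49], "spin": 0, "fingers": -1},
    {"xyz": [0.01, 0, -0.49], "spin": 0, "fingers": -1},
    {"xyz": [0.01, 0, -0.49], "spin": 0, "fingers": -1},
    {"xyz": [0.01, 0, -0.49], "spin": 0, "fingers": 1},
    {"xyz": [0.01, 0, -0.49], "spin": 0, "fingers": 1},
    {"xyz": [0.01, 0, -0.49], "spin": 0, "fingers": 1},
    {"xyz": [0.01, 0, -0.49], "spin": 0, "fingers": 1},
    {"xyz": [0.01, 0, -0.49], "spin": 0, "fingers": 1}
  ],
  "newtons": 70
}}

```text
time: 2.15
ee_pos: [432.1, 190.8, 10.9]
ee_rot: [-3.069, -0.658, -0.007]
wrist_force: [-1.0, 2.5, 7.1]
width: 0.575
gripper_force: 74.4
```

```bash
python3 -c "
from h import *
st()"
```

```text
t 2.15 p [432.1 190.8  10.9] yaw 0.423 F [-1.01  2.51  7.08] Mtool [ 0.937 -0.446  0.033] w 0.575 g 74.4
```

Request:
{"op": "move_arm", "data": {
  "motion": [
    {"xyz": [0, 0, 0.1], "spin": 0, "fingers": 1},
    {"xyz": [0, 0, 0.2], "spin": 0, "fingers": 1},
    {"xyz": [0, 0, 0.36], "spin": 0, "fingers": 1},
    {"xyz": [0, 0, 0.36], "spin": 0, "fingers": 1},
    {"xyz": [0, 0, 0.36], "spin": 0, "fingers": 1},
    {"xyz": [0, 0, 0.36], "spin": 0, "fingers": 1}
  ]
}}

```text
time: 2.75
ee_pos: [429.7, 188.7, 97.9]
ee_rot: [3.072, 0.657, -0.003]
wrist_force: [-0.4, -0.2, -4.4]
width: 0.575
gripper_force: 73.8
```

```bash
python3 -c "
from h import *
st()"
```

```text
t 2.75 p [429.7 188.7  97.9] yaw 0.422 F [-0.45 -0.15 -4.42] Mtool [-0.037  0.02   0.003] w 0.575 g 73.8
```

Request:
{"op": "move_arm", "data": {
  "motion": [
    {"xyz": [0.18, 0.08, 0], "spin": 0, "fingers": 1},
    {"xyz": [-0.18, -0.08, 0], "spin": 0, "fingers": 1},
    {"xyz": [0.18, 0.08, 0], "spin": 0, "fingers": 1},
    {"xyz": [0.36, 0.16, 0], "spin": 0, "fingers": 1},
    {"xyz": [0.36, 0.16, 0], "spin": 0, "fingers": 1},
    {"xyz": [0.36, 0.16, 0], "spin": 0, "fingers": 1},
    {"xyz": [0.36, 0.16, 0], "spin": 0, "fingers": 1},
    {"xyz": [0.36, 0.16, 0], "spin": 0, "fingers": 1}
  ]
}}

```text
time: 3.55
ee_pos: [520.0, 229.1, 98.7]
ee_rot: [-3.072, -0.658, 0.001]
wrist_force: [-0.3, 0.2, -3.0]
width: 0.577
gripper_force: 73.8
```

```bash
python3 -c "
from h import *
st()"
```

```text
t 3.55 p [520.  229.1  98.7] yaw 0.422 F [-0.26  0.2  -2.96] Mtool [ 0.015 -0.014 -0.027] w 0.577 g 73.8
```

Request:
{"op": "move_arm", "data": {
  "motion": [
    {"xyz": [-0.18, -0.08, 0], "spin": 0, "fingers": 1},
    {"xyz": [-0.36, -0.16, 0], "spin": 0, "fingers": 1},
    {"xyz": [-0.36, -0.16, 0], "spin": 0, "fingers": 1},
    {"xyz": [-0.36, -0.16, 0], "spin": 0, "fingers": 1},
    {"xyz": [-0.36, -0.16, 0], "spin": 0, "fingers": 1},
    {"xyz": [-0.36, -0.16, 0], "spin": 0, "fingers": 1}
  ]
}}

```text
time: 4.15
ee_pos: [431.5, 190.0, 99.2]
ee_rot: [-3.071, -0.658, -0.002]
wrist_force: [0.6, -0.2, -2.9]
width: 0.576
gripper_force: 73.6
```

```bash
python3 -c "
from h import *
st()"
```

```text
t 4.15 p [431.5 190.   99.2] yaw 0.422 F [ 0.59 -0.15 -2.87] Mtool [ 0.005 -0.034 -0.007] w 0.576 g 73.6
```

```bash
cat >> h.py <<'E'
def avg(n=8):
    L=[]
    for _ in range(n):
        bot.get_image('side');o=bot.observe();M=R.from_rotvec(o['ee_rot']).as_matrix();L.append(np.r_[o['wrist_force'],M.T@o['moment']])
    L=np.array(L);print(o['time'],'mean',L.mean(0).round(3),'sd',L.std(0).round(3),'My',L[:,4].round(3),o['ee_pos'].round(1),o['width'])
E
python3 -c "
from h import *
avg()"
```

```text
4.55 mean [ 0.068 -0.118 -3.18  -0.005  0.016  0.005] sd [0.354 0.48  0.486 0.03  0.013 0.02 ] My [ 0.017 -0.007  0.04   0.017  0.004  0.019  0.009  0.029] [430.8 189.4  98.7] 0.5703829758015211
```

Request:
{"op": "move_arm", "data": {
  "motion": [
    {"xyz": [0.18, 0.08, 0], "spin": 0, "fingers": 1},
    {"xyz": [0.36, 0.16, 0], "spin": 0, "fingers": 1},
    {"xyz": [0.36, 0.16, 0], "spin": 0, "fingers": 1},
    {"xyz": [0.36, 0.16, 0], "spin": 0, "fingers": 1},
    {"xyz": [0.36, 0.16, 0], "spin": 0, "fingers": 1}
  ]
}}

```text
time: 5.05
ee_pos: [520.1, 229.0, 98.5]
ee_rot: [3.072, 0.658, -0.002]
wrist_force: [-0.6, -0.7, -3.7]
width: 0.57
gripper_force: 73.7
```

```bash
python3 -c "
from h import *
avg()"
```

```text
5.45 mean [ 0.071 -0.053 -2.925  0.009 -0.007  0.006] sd [0.391 0.613 0.33  0.018 0.019 0.046] My [-0.032 -0.019  0.017  0.02  -0.014  0.006 -0.002 -0.027] [520.5 229.3  99.2] 0.5763642873165651
```

Request:
{"op": "move_arm", "data": {
  "motion": [
    {"xyz": [-0.18, -0.08, 0], "spin": 0, "fingers": 1},
    {"xyz": [-0.36, -0.16, 0], "spin": 0, "fingers": 1},
    {"xyz": [-0.36, -0.16, 0], "spin": 0, "fingers": 1},
    {"xyz": [-0.36, -0.16, 0], "spin": 0, "fingers": 1},
    {"xyz": [-0.36, -0.16, 0], "spin": 0, "fingers": 1}
  ]
}}

```text
time: 5.95
ee_pos: [431.6, 190.0, 99.6]
ee_rot: [-3.071, -0.659, -0.003]
wrist_force: [1.0, 0.3, -2.6]
width: 0.576
gripper_force: 73.6
```

```bash
python3 -c "
from h import *
avg()"
```

```text
6.35 mean [ 1.250e-01 -2.430e-01 -2.725e+00 -2.900e-02 -1.000e-03  3.000e-03] sd [0.533 0.248 0.348 0.025 0.026 0.043] My [-0.055 -0.01   0.026 -0.007  0.021 -0.006 -0.008  0.033] [430.9 189.4  98.6] 0.5689666102215963
```

There's no end-to-end shift (My −0.007 one way, and 0.016 and −0.001 the other, against an expected 0.08), so the left case is quiet. I set it back.

Request:
{"op": "move_arm", "data": {
  "motion": [
    {"xyz": [0, 0, -0.18], "spin": 0, "fingers": 1},
    {"xyz": [0, 0, -0.3], "spin": 0, "fingers": 1},
    {"xyz": [0, 0, -0.35], "spin": 0, "fingers": 1},
    {"xyz": [0, 0, -0.35], "spin": 0, "fingers": 1},
    {"xyz": [0, 0, -0.35], "spin": 0, "fingers": 1},
    {"xyz": [0, 0, -0.35], "spin": 0, "fingers": -1},
    {"xyz": [0, 0, -0.35], "spin": 0, "fingers": -1},
    {"xyz": [0, 0, -0.35], "spin": 0, "fingers": -1}
  ]
}}

```text
time: 7.15
ee_pos: [431.1, 189.5, 11.7]
ee_rot: [-3.071, -0.658, -0.002]
wrist_force: [-0.3, -0.4, 0.4]
width: 0.997
gripper_force: 0.0
```

Request:
{"op": "move_arm", "data": {
  "motion": [
    {"xyz": [0, 0, 0], "spin": 0, "fingers": -1},
    {"xyz": [0, 0, 0], "spin": 0, "fingers": -1},
    {"xyz": [0, 0, 0.2], "spin": 0, "fingers": -1},
    {"xyz": [0, 0, 0.5], "spin": 0, "fingers": -1},
    {"xyz": [0, 0, 0.5], "spin": 0, "fingers": -1},
    {"xyz": [0, 0, 0.5], "spin": 0, "fingers": -1}
  ]
}}

```text
time: 7.75
ee_pos: [433.0, 190.8, 140.7]
ee_rot: [-3.068, -0.658, -0.013]
wrist_force: [0.7, -1.0, -0.2]
width: 0.995
gripper_force: 0.0
```

```bash
python3 -c "
from h import *
st();wrist('w2')"
```

```text
t 7.75 p [433.  190.8 140.7] yaw 0.423 F [ 0.67 -0.98 -0.23] Mtool [0.036 0.034 0.008] w 0.995 g 0.0
case [281. 210.] [432. 189.] [94. 49.] yaw 0.422
case [469. 240.] [478.   9.] [53. 94.] yaw -0.32
case [541. 319.] [ 426. -171.] [39. 55.] yaw -0.58
```

The left case is back in place. Next is the middle one, at about (476,6) with yaw −0.316.

Request:
{"op": "move_arm", "data": {
  "motion": [
    {"xyz": [0.18, -0.73, 0], "spin": -1, "fingers": -1},
    {"xyz": [0.18, -0.73, 0], "spin": -1, "fingers": -1},
    {"xyz": [0.18, -0.73, 0], "spin": -1, "fingers": -1},
    {"xyz": [0.18, -0.73, 0], "spin": -1, "fingers": -1},
    {"xyz": [0.18, -0.73, 0], "spin": -1, "fingers": -1},
    {"xyz": [0.18, -0.73, 0], "spin": -1, "fingers": -1}
  ]
}}

```text
time: 8.4
ee_pos: [474.9, 5.9, 134.9]
ee_rot: [3.139, -0.125, -0.004]
wrist_force: [-0.4, 0.5, -0.6]
width: 1.001
gripper_force: 0.0
```

Request:
{"op": "move_arm", "data": {
  "motion": [
    {"xyz": [0, 0, 0], "spin": -0.48, "fingers": -1},
    {"xyz": [0, 0, 0], "spin": -0.48, "fingers": -1},
    {"xyz": [0, 0, 0], "spin": -0.48, "fingers": -1},
    {"xyz": [0, 0, 0], "spin": -0.48, "fingers": -1}
  ]
}}

```text
time: 8.8
ee_pos: [475.3, 7.6, 135.8]
ee_rot: [3.103, -0.491, -0.001]
wrist_force: [0.5, 0.2, 0.8]
width: 0.995
gripper_force: 0.0
```

```bash
python3 -c "
from h import *
st();wrist('w3')"
```

```text
t 8.8 p [475.3   7.6 135.8] yaw -0.314 F [0.45 0.21 0.76] Mtool [-0.045 -0.006  0.014] w 0.995 g 0.0
case [499. 185.] [ 437. -191.] [53. 94.] yaw -0.58
case [283. 204.] [479.   4.] [49. 94.] yaw -0.319
case [101. 282.] [457. 194.] [42. 52.] yaw -1.149
```

Request:
{"op": "move_arm", "data": {
  "motion": [
    {"xyz": [0.01, -0.01, -0.5], "spin": 0, "fingers": -1},
    {"xyz": [0.01, -0.01, -0.5], "spin": 0, "fingers": -1},
    {"xyz": [0.01, -0.01, -0.5], "spin": 0, "fingers": -1},
    {"xyz": [0.01, -0.01, -0.5], "spin": 0, "fingers": 1},
    {"xyz": [0.01, -0.01, -0.5], "spin": 0, "fingers": 1},
    {"xyz": [0.01, -0.01, -0.5], "spin": 0, "fingers": 1},
    {"xyz": [0.01, -0.01, -0.5], "spin": 0, "fingers": 1},
    {"xyz": [0.01, -0.01, -0.5], "spin": 0, "fingers": 1}
  ]
}}

```text
time: 9.65
ee_pos: [479.7, 4.9, 13.3]
ee_rot: [-3.101, 0.495, -0.006]
wrist_force: [-0.5, 1.7, 7.3]
width: 0.571
gripper_force: 75.0
```

Request:
{"op": "move_arm", "data": {
  "motion": [
    {"xyz": [0, 0, 0.1], "spin": 0, "fingers": 1},
    {"xyz": [0, 0, 0.2], "spin": 0, "fingers": 1},
    {"xyz": [0, 0, 0.36], "spin": 0, "fingers": 1},
    {"xyz": [0, 0, 0.36], "spin": 0, "fingers": 1},
    {"xyz": [0, 0, 0.36], "spin": 0, "fingers": 1}
  ]
}}

```text
time: 10.15
ee_pos: [478.4, 4.6, 102.2]
ee_rot: [-3.1, 0.497, -0.003]
wrist_force: [0.2, 0.2, -3.5]
width: 0.576
gripper_force: 74.1
```

Request:
{"op": "move_arm", "data": {
  "motion": [
    {"xyz": [0.19, -0.06, 0], "spin": 0, "fingers": 1},
    {"xyz": [-0.19, 0.06, 0], "spin": 0, "fingers": 1},
    {"xyz": [0.19, -0.06, 0], "spin": 0, "fingers": 1},
    {"xyz": [0.38, -0.12, 0], "spin": 0, "fingers": 1},
    {"xyz": [0.38, -0.12, 0], "spin": 0, "fingers": 1},
    {"xyz": [0.38, -0.12, 0], "spin": 0, "fingers": 1},
    {"xyz": [0.38, -0.12, 0], "spin": 0, "fingers": 1},
    {"xyz": [0.38, -0.12, 0], "spin": 0, "fingers": 1}
  ]
}}

```text
time: 10.95
ee_pos: [572.4, -25.5, 101.1]
ee_rot: [-3.102, 0.497, 0.001]
wrist_force: [0.6, 0.6, -3.0]
width: 0.572
gripper_force: 74.0
```

```bash
python3 -c "
from h import *
avg()"
```

```text
11.35 mean [ 2.760e-01  1.100e-02 -2.672e+00 -2.000e-03  1.300e-02  3.000e-03] sd [0.554 0.413 0.379 0.02  0.02  0.018] My [ 0.019 -0.018 -0.011  0.012  0.02   0.043 -0.001  0.036] [573.1 -25.6 101.5] 0.5726577972591335
```

Request:
{"op": "move_arm", "data": {
  "motion": [
    {"xyz": [-0.19, 0.06, 0], "spin": 0, "fingers": 1},
    {"xyz": [-0.38, 0.12, 0], "spin": 0, "fingers": 1},
    {"xyz": [-0.38, 0.12, 0], "spin": 0, "fingers": 1},
    {"xyz": [-0.38, 0.12, 0], "spin": 0, "fingers": 1},
    {"xyz": [-0.38, 0.12, 0], "spin": 0, "fingers": 1}
  ]
}}

```text
time: 11.85
ee_pos: [479.4, 4.5, 102.0]
ee_rot: [-3.101, 0.497, -0.003]
wrist_force: [-0.2, 0.1, -2.4]
width: 0.572
gripper_force: 73.8
```

```bash
python3 -c "
from h import *
avg()"
```

```text
12.25 mean [ 0.12  -0.1   -2.786 -0.005  0.031 -0.009] sd [0.526 0.588 0.261 0.016 0.036 0.022] My [ 0.055  0.069  0.057 -0.026  0.067  0.033 -0.021  0.017] [478.4   4.2 101.1] 0.5765049751891602
```

The middle case is also quiet (a swing of about 0.018, within the noise). I set it back and go to the right one, at about (435,−193) with yaw −0.582.

Request:
{"op": "move_arm", "data": {
  "motion": [
    {"xyz": [0, 0, -0.18], "spin": 0, "fingers": 1},
    {"xyz": [0, 0, -0.3], "spin": 0, "fingers": 1},
    {"xyz": [0, 0, -0.35], "spin": 0, "fingers": 1},
    {"xyz": [0, 0, -0.35], "spin": 0, "fingers": 1},
    {"xyz": [0, 0, -0.35], "spin": 0, "fingers": 1},
    {"xyz": [0, 0, -0.35], "spin": 0, "fingers": -1},
    {"xyz": [0, 0, -0.35], "spin": 0, "fingers": -1},
    {"xyz": [0, 0, -0.35], "spin": 0, "fingers": -1}
  ]
}}

```text
time: 13.05
ee_pos: [478.7, 4.4, 14.2]
ee_rot: [-3.102, 0.497, -0.002]
wrist_force: [-0.9, 0.1, 0.0]
width: 0.997
gripper_force: 0.0
```

Request:
{"op": "move_arm", "data": {
  "motion": [
    {"xyz": [0, 0, 0], "spin": 0, "fingers": -1},
    {"xyz": [0, 0, 0], "spin": 0, "fingers": -1},
    {"xyz": [0, 0, 0.2], "spin": 0, "fingers": -1},
    {"xyz": [0, 0, 0.5], "spin": 0, "fingers": -1},
    {"xyz": [0, 0, 0.5], "spin": 0, "fingers": -1},
    {"xyz": [0, 0, 0.5], "spin": 0, "fingers": -1}
  ]
}}

```text
time: 13.65
ee_pos: [480.9, 4.8, 143.2]
ee_rot: [-3.099, 0.496, -0.013]
wrist_force: [0.4, -0.3, 0.0]
width: 0.998
gripper_force: 0.0
```

Request:
{"op": "move_arm", "data": {
  "motion": [
    {"xyz": [-0.17, -0.79, 0], "spin": -0.53, "fingers": -1},
    {"xyz": [-0.17, -0.79, 0], "spin": -0.53, "fingers": -1},
    {"xyz": [-0.17, -0.79, 0], "spin": -0.53, "fingers": -1},
    {"xyz": [-0.17, -0.79, 0], "spin": -0.53, "fingers": -1},
    {"xyz": [-0.17, -0.79, 0], "spin": -0.53, "fingers": -1},
    {"xyz": [-0.17, -0.79, 0], "spin": -0.53, "fingers": -1},
    {"xyz": [-0.17, -0.79, 0], "spin": -0.53, "fingers": -1}
  ]
}}

```text
time: 14.35
ee_pos: [435.6, -192.6, 138.3]
ee_rot: [-3.009, 0.902, 0.001]
wrist_force: [1.0, 0.5, -0.2]
width: 1.0
gripper_force: 0.0
```

```bash
python3 -c "
from h import *
st();wrist('w4')"
```

```text
t 14.35 p [ 435.6 -192.6  138.3] yaw -0.583 F [ 1.    0.45 -0.22] Mtool [-0.007  0.093 -0.034] w 1.0 g 0.0
case [455.  11.] [ 493. -432.] [84.  8.] yaw 0.95
case [282. 206.] [ 436. -195.] [49. 95.] yaw -0.582
case [ 96. 265.] [487.  -4.] [53. 74.] yaw -0.321
```

Request:
{"op": "move_arm", "data": {
  "motion": [
    {"xyz": [0, -0.01, -0.51], "spin": 0, "fingers": -1},
    {"xyz": [0, -0.01, -0.51], "spin": 0, "fingers": -1},
    {"xyz": [0, -0.01, -0.51], "spin": 0, "fingers": -1},
    {"xyz": [0, -0.01, -0.51], "spin": 0, "fingers": 1},
    {"xyz": [0, -0.01, -0.51], "spin": 0, "fingers": 1},
    {"xyz": [0, -0.01, -0.51], "spin": 0, "fingers": 1},
    {"xyz": [0, -0.01, -0.51], "spin": 0, "fingers": 1},
    {"xyz": [0, -0.01, -0.51], "spin": 0, "fingers": 1}
  ]
}}

```text
time: 15.2
ee_pos: [437.7, -195.4, 13.4]
ee_rot: [-3.008, 0.901, -0.007]
wrist_force: [0.1, 4.7, 7.5]
width: 0.573
gripper_force: 75.2
```

Request:
{"op": "move_arm", "data": {
  "motion": [
    {"xyz": [0, 0, 0.1], "spin": 0, "fingers": 1},
    {"xyz": [0, 0, 0.2], "spin": 0, "fingers": 1},
    {"xyz": [0, 0, 0.36], "spin": 0, "fingers": 1},
    {"xyz": [0, 0, 0.36], "spin": 0, "fingers": 1},
    {"xyz": [0, 0, 0.36], "spin": 0, "fingers": 1}
  ]
}}

```text
time: 15.7
ee_pos: [435.5, -195.4, 101.7]
ee_rot: [-3.008, 0.903, -0.002]
wrist_force: [-0.5, 0.4, -6.0]
width: 0.572
gripper_force: 75.6
```

Request:
{"op": "move_arm", "data": {
  "motion": [
    {"xyz": [0.17, -0.11, 0], "spin": 0, "fingers": 1},
    {"xyz": [-0.17, 0.11, 0], "spin": 0, "fingers": 1},
    {"xyz": [0.17, -0.11, 0], "spin": 0, "fingers": 1},
    {"xyz": [0.34, -0.22, 0], "spin": 0, "fingers": 1},
    {"xyz": [0.34, -0.22, 0], "spin": 0, "fingers": 1},
    {"xyz": [0.34, -0.22, 0], "spin": 0, "fingers": 1},
    {"xyz": [0.34, -0.22, 0], "spin": 0, "fingers": 1},
    {"xyz": [0.34, -0.22, 0], "spin": 0, "fingers": 1}
  ]
}}

```text
time: 16.5
ee_pos: [519.7, -250.2, 100.7]
ee_rot: [-3.009, 0.903, 0.003]
wrist_force: [0.4, 0.2, -4.7]
width: 0.572
gripper_force: 77.1
```

```bash
python3 -c "
from h import *
avg()"
```

```text
16.9 mean [-3.690e-01  1.780e-01 -5.072e+00  2.000e-03 -1.700e-02 -0.000e+00] sd [0.428 0.459 0.398 0.024 0.022 0.029] My [ 0.021 -0.006 -0.004 -0.005 -0.043 -0.016 -0.039 -0.048] [ 520.6 -250.6  101.5] 0.5742037533588026
```

Request:
{"op": "move_arm", "data": {
  "motion": [
    {"xyz": [-0.17, 0.11, 0], "spin": 0, "fingers": 1},
    {"xyz": [-0.34, 0.22, 0], "spin": 0, "fingers": 1},
    {"xyz": [-0.34, 0.22, 0], "spin": 0, "fingers": 1},
    {"xyz": [-0.34, 0.22, 0], "spin": 0, "fingers": 1},
    {"xyz": [-0.34, 0.22, 0], "spin": 0, "fingers": 1}
  ]
}}

```text
time: 17.4
ee_pos: [437.0, -196.0, 102.2]
ee_rot: [-3.009, 0.902, -0.004]
wrist_force: [1.1, 0.5, -4.3]
width: 0.571
gripper_force: 76.9
```

```bash
python3 -c "
from h import *
avg()"
```

```text
17.8 mean [-0.262 -0.058 -5.205 -0.01   0.068  0.008] sd [0.733 0.446 0.642 0.025 0.033 0.023] My [0.11  0.084 0.032 0.04  0.075 0.111 0.018 0.073] [ 435.9 -195.9  101.1] 0.5713391080903356
```

The right case rattles: the load swings from −0.017 to +0.068 N m, matching the expected 0.08. It goes to the tray, whose middle is at (633,−81).

Request:
{"op": "move_arm", "data": {
  "motion": [
    {"xyz": [0.15, 0.09, 0.08], "spin": 0, "fingers": 1},
    {"xyz": [0.3, 0.18, 0.08], "spin": 0, "fingers": 1},
    {"xyz": [0.45, 0.27, 0.08], "spin": 0, "fingers": 1},
    {"xyz": [0.6, 0.36, 0.08], "spin": 0, "fingers": 1},
    {"xyz": [0.7, 0.42, 0.08], "spin": 0, "fingers": 1},
    {"xyz": [0.79, 0.46, 0.08], "spin": 0, "fingers": 1},
    {"xyz": [0.79, 0.46, 0.08], "spin": 0, "fingers": 1},
    {"xyz": [0.79, 0.46, 0.08], "spin": 0, "fingers": 1}
  ]
}}

```text
time: 18.6
ee_pos: [633.1, -80.6, 120.2]
ee_rot: [3.009, -0.902, -0.003]
wrist_force: [-0.7, -0.3, -5.8]
width: 0.573
gripper_force: 77.7
```

```bash
python3 - <<'E'
from h import *
avg(6);st();a=snap('side','side1');t=snap('top','top1')
P=cloud(t)
for nm,(x,y) in {'L':(203,230),'M':(269,214)}.items():
    w=np.zeros(P.shape[:2],bool);w[y-28:y+28,x-32:x+32]=1;m=w&(P[...,2]>36)&(P[...,2]<50)&(t['z_map']>0)
    q=P[m];print(nm,m.sum(),q.mean(0).round())
E
```

```text
18.9 mean [ 0.12  -0.296 -4.861 -0.031  0.042 -0.011] sd [0.391 0.362 0.571 0.037 0.038 0.031] My [0.103 0.013 0.006 0.011 0.036 0.084] [632.7 -81.1 121.6] 0.5717525446448032
t 18.9 p [632.7 -81.1 121.6] yaw -0.583 F [-0.15 -0.34 -4.58] Mtool [-0.061  0.084  0.   ] w 0.572 g 77.7
L 585 [430. 190.  42.]
M 194 [488. -14.  43.]
```

View pics/side1.png

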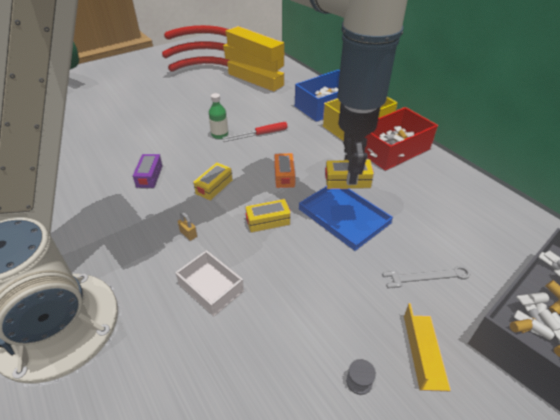

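The side view shows the held case level over the tray at (349,174). The left case (213,180) and middle case (268,214) are upright where they stood, and the bystanders haven't moved. I'm handing in.

```bash
python3 -c "
from bench import bot
print(bot.sign_off())"
```

```text
the job is handed in; nothing more can be done
None
```

The right case is the one that rattles: the load at the grip swung about 0.085 N m when I shook it. I handed the job in with that case held level about 10 cm above the middle of the blue tray and the left and middle cases back in their places; no verdict came back.

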